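# Index the badge press's die slide and hold the lock pin

## Robot

A 7-joint arm with a two-finger parallel gripper is mounted at the origin on the work surface. World frame = base frame: x ahead of the robot, y to its left, z up, the work surface at z = 0. Lengths are in mm, angles in rad, forces in N, time in s.
With the tool pointing down it reaches from about 425 to 825 mm from the base axis. Payload 3.6 kg.
Tool frame: the origin (TCP) lies on the centre line of the jaws, within the pads' length; the fingertips stand 17 mm ahead of it and the grasp point (between the pads) lies 2 mm behind it; z points along the fingers, y is the direction in which the jaws open and shut (so a half turn about z gives the same grasp; the last joint's range is limited). The gripper opens to 93 mm and grips with 3 to 60 N. Pads are 15 mm wide; open, the fingers measure 128 mm over their backs; the gripper's body (75 mm by 188 mm) begins 65 mm behind the grasp point.
Start: joints at [1.274, 0.615, -0.013, 1.423, 0.008, 1.103, -0.04], TCP at [173.263, -626.453, 235.64] pointing down, gripper open.
Joint ranges: [-3.12, 3.12], [-0.3, 2.06], [-1.34, 1.32], [0.26, 2.42], [-1.36, 4.5], [0.01, 1.98], [-2.84, 2.84]. Speed limits (rad/s): [2.79, 2.79, 3.14, 3.14, 3.14, 3.14, 3.14].

## Interface

Orientations are given as a unit quaternion [w, x, y, z].
In Python, from plant import * gives the robot as it stands.
- The arm moves only by the tool jog_arm, never from a script. Its arguments are lists of equal length, an entry for each row: "hand": the finger opening in m, from 0 to 0.093; "delta_pos": the shift along the tool's x, y, z in m, a list of three; "rotation": the turn, a rotation vector about the tool's x, y, z in degrees, a list of three. A call has 1 to 10 rows; each row is the pose to reach, as a shift and turn from the pose commanded when the call began, along the tool's axes at that moment; what a row does not reach only later rows make up. A row lasts 1/12 s, in which the tool goes at most 41.7 mm and 7.16 degrees, less where a joint would pass 70% of its speed; a pose out of reach is approached as far as the arm can. A call with a gripper value outside its range is refused whole. The fingers move at their own pace and stop on an object; "force" is the grip in N (left out, the last holds). Time passes only in rows, so rows that repeat a pose let the fingers close. It gives the time, the measured TCP pose, the force and the opening at its end, in the units of the state.
- state(): the state, without advancing time (a new reading comes with each control period).
- camera(name): name is "scene" or "side" or "wrist"; returns (picture, depth): 480x640x3 uint8, red, green, blue; 480x640 float32, mm along the optical axis (not along the pixel's ray), 0 where there is no reading.
- camera_model(name): a dict with "vfov" (degrees; the focal length in pixels is half the picture's height over the tangent of half this angle, whatever the lens; pixels are square), "cx", "cy" (the principal point, pixels), "position" and "attitude" of the camera in the world. Camera axes: x right, y up, looking along -z (the intrinsics and any distortion apply to the point x, -y, -z); pixel columns grow to the right and rows downward; lengths in mm; the calibration is good to about 2 mm. The wrist camera is an equidistant fisheye: a pixel r from the principal point sees the ray r / f radians off the axis. A picture is of the moment at which its call begins: read the wrist's pose just before it. camera_model takes no time and is no camera call; for the wrist camera it gives the pose at the moment of the call.
- job_done(): hands the job in, once; it reports no verdict.
Trained networks look in the newest picture that a camera, given by its name, has taken for a name from the list of things; names that differ only in an ending like _2 or _b are one class to them, and where a whole thing is asked for, a point or a joint stands for the part that bears it (a point fixed in the world has none). Each returns a list of dicts, best first, with "p" (0 to 1); they miss things now and then, are a little off and sometimes report something else, mostly with a low value. They report only what shows in the picture. A call takes as long as a camera call.
- look_for(camera, label): "location" ([column, row] in pixels, amid what is visible of it).
- silhouettes(camera, label): "pixels" (480x640 bool, what is visible of it) and "location" ([column, row] in pixels, amid what is visible of it).
The state is a dict: "clock": time; "q": joint angles; "joint_vel": joint speeds; "joint_torque": joint torques, N m; "tool_pos": TCP position; "ee_rot": TCP orientation; "force": force on the tool from outside, world axes, zero at the start; "moment": the same for the moment, N m; "gripper_width": opening from 0.0 (shut) to 1.0 (fully open).
Only numpy, scipy, OpenCV 4.12 (cv2) and the standard library are available. Lean on these libraries where they do the work, as an engineer would, in place of code of your own. Each camera call takes 0.05 s, during which the arm holds its last target. There are 200 camera calls.

## Task

Bring the die cup with the yellow badge front under the ram of the badge press: pull up the green lock plunger, slide the die slide one hole over, the way that takes the yellow front under the ram, and let the pin go fully home in that hole. Keep both discs lying in their cups and leave the other things on the table alone. Finish while holding: the program ends with the knob still firmly gripped and the pin fully down in its hole.

Things in the scene. Friction and masses are not known exactly. Their poses are not given: they have to be found in the camera images.
- plunger_knob (a point): Centre of the green upright round knob of the lock plunger, 28 mm diameter, 30 mm high. Pin home, it is 75 mm above the table, its lower edge 20 mm above the slide's flat aluminium tongue, on which a 20 mm wide, 14 mm high dark sleeve stands under the knob. Pulled straight up it lifts the pin; moved sideways it takes the slide along
- plunger (a joint): Lift of the plunger in m: 0 = pin fully home, grows upward to the stop at 0.024. The round-nosed 10 mm pin stands about 11 mm deep in its hole; above 0.013 it is clear of the index plate. A spring presses it down, about 6 N when home, 9 N when fully up; let go, it drops into a hole or onto the plate between holes
- shuttle (a joint): Travel of the aluminium die slide in m along the press's own +y: 0 = pin over the middle hole (start), +0.045 = over the left hole, -0.045 = over the right hole; stops at +-0.052. Under 2 N of friction; the pin has 2 mm of play each way in a 14 mm hole
- press: Red hand badge press on a black 170 x 400 x 12 mm foot board, fixed. Origin on the table under the middle hole; +y runs along the slide from plunger to ram, +x away from the robot. Column (55 x 70 mm, 0.31 m tall) at press x +0.082, y +0.175; head 56 mm wide in y, over the slide from 160 mm height. Nothing higher than the knob stands on the board within 130 mm of the plunger's start
- ram (a point): Centre of the lower face of the steel ram (44 mm diameter), 85 mm above the table, 175 mm along press +y from the middle hole
- front_center (a point): Centre of the yellow badge front, a loose disc 57 mm diameter, 7 mm thick, flat in one of the slide's two steel die cups (61 mm inside, 9 mm deep, rims 61 mm above the table). The cups move with the slide; their centres are 90 mm apart, 45 mm to either side of the ram at the start; which one holds the yellow front varies
- back_center (a point): Centre of the black badge back, same size as the front, lying loose in the other die cup
- hole_left (a point): Mouth of the left index hole, 26 mm above the table, 45 mm along press +y from the middle hole (nearer the ram)
- hole_mid (a point): Mouth of the middle index hole, where the pin sits at the start
- hole_right (a point): Mouth of the right index hole, 45 mm along press -y from the middle hole (further from the ram)
- carton: Bystander: small white carton, 70 x 70 x 55 mm high; origin at the centre of its underside. To be left alone
- faces: Bystander: stack of cut round paper faces, 66 mm diameter, 18 mm high, orange spot on top; origin at the centre of its underside. To be left alone
- jar: Bystander: glass jar with a steel cap, 76 mm diameter, 100 mm high; origin at the centre of its underside. To be left alone
- mug: Bystander: blue mug, 80 mm diameter, 90 mm high; origin at the centre of its underside. To be left alone
- spare_die: Bystander: steel ring die, 68 mm outer diameter, 25 mm high; origin at the centre of its underside. To be left alone
- glue: Bystander: white glue bottle with a red cap, 32 mm diameter, 95 mm high; origin at the centre of its underside. To be left alone
- driver: Bystander: screwdriver with a yellow handle, lying on the table; origin at the middle of the tool, on its underside. To be left alone

How it is judged (in metres and radians):
On the way, in this order (a step that is already met when the one before it is completed fails the run):
1. the pin is pulled up clear of the middle hole (value of joint plunger above 0.012 m), for 0.1 s.
2. the yellow front comes under the ram (horizontal distance between front_center and ram below 0.01 m), for 0.1 s.
At the end, for the whole second after the job is handed in: The yellow front is within 6 mm of the ram's axis, the slide is within 4 mm of the left or right hole and still, the pin is home (lift under 3 mm), both discs lie flat in their cups (tilt under 0.15 rad, 80 to 100 mm apart), and the fingers hold the plunger knob with more than 2 N (horizontal distance between front_center and ram below 0.006 m and distance between front_center and back_center between 0.08 and 0.1 m and angle between each of front_center, back_center's own z axis and vertical below 0.15 rad and height (world z) of front_center between 0.05 and 0.062 m and height (world z) of back_center between 0.05 and 0.062 m and value of joint plunger below 0.003 m and (value of joint shuttle above 0.041 m or value of joint shuttle below -0.041 m) and contact force between plunger and the fingers above 2 N and velocity of joint shuttle between -0.01 and 0.01 m/s); the arm keeps its last pose, push and grip.
It fails at once if a bystander is pushed (over 20 mm) away (distance of any of carton, faces, jar, mug, spare_die, glue, driver from where it was at the start of the episode above 0.02 m).
It also fails if it takes over 32 s, if anything falls off the work surface, if the arm or the gripper's body presses on something with over 40 N, if the wrist force passes 120 N, or if a joint passes its speed limit or range.

## Working session

There is one attempt and no reset: what is moved stays moved. The work goes in short steps, Python scripts to look and compute and a tool call to move; the robot and the scene stay as the last step left them, time stands still between calls to the robot, and variables do not carry over. Pictures are saved under pics/ and viewed, about 8 in all and at most 12, crops included, and the job is handed in when it is done.

Besides the shell and the picture viewer there is one more tool, called as a command line: name --argument value ..., lists and objects as JSON in quotes. jog_arm: Moves the arm, as the interface text tells. Its arguments: {"type":"object","properties":{"hand":{"type":"array","items":{"type":"number"}},"delta_pos":{"type":"array","items":{"type":"array","items":{"type":"number"}}},"rotation":{"type":"array","items":{"type":"array","items":{"type":"number"}}},"force":{"type":"number"}},"required":["hand","delta_pos","rotation"]}

```bash
mkdir -p pics; cat > h.py <<'E'
from plant import *
import numpy as np, cv2
from scipy.spatial.transform import Rotation as R
def rot(q): return R.from_quat([q[1],q[2],q[3],q[0]]).as_matrix()
def px2w(m,u,v,d,fish=False):
    f=240/np.tan(np.radians(m["vfov"]/2)); x=(u-m["cx"])/f; y=(v-m["cy"])/f
    if fish:
        r=np.hypot(x,y); s=np.tan(r)/r if r>1e-9 else 1; x*=s;y*=s
    return rot(m["attitude"])@np.array([x*d,-y*d,-d])+np.array(m["position"])
E
python3 - <<'E'
from h import *
print(state())
for c in ["scene","side","wrist"]:
    m=camera_model(c); print(c,m)
    p,d=camera(c); cv2.imwrite(f"pics/{c}0.png",p[:,:,::-1])
    np.save(f"pics/{c}d.npy",d)
    for l in ["plunger_knob","front_center","back_center","ram"]:
        for r in look_for(c,l)[:2]:
            u,v=r["location"]; dd=d[int(v),int(u)]
            print(c,l,round(r["p"],2),np.round([u,v,dd]),np.round(px2w(m,u,v,dd,c=="wrist"),1))
E
```

```text
{'clock': 0.0, 'q': array([ 1.27450566,  0.61591218, -0.01261229,  1.42486296,  0.00810307,
        1.10340701, -0.04037453]), 'joint_vel': array([-1.45663226e-03,  7.98813191e-04, -1.66842247e-04,  9.07437889e-05,
       -1.16839456e-03,  1.96583920e-03, -1.14173292e-03]), 'joint_torque': array([ 1.16003248e-04, -4.58932507e+01,  2.08707657e-01, -1.65743405e+01,
       -6.12449041e-02,  2.05009687e-02,  2.26770644e-04]), 'tool_pos': array([ 173.05407525, -625.77405969,  234.49761584]), 'ee_rot': array([-1.25514951e-03,  9.90908577e-01,  1.34530967e-01, -1.91179531e-04]), 'force': array([ 0.00401362,  0.27775855, -0.3885963 ]), 'moment': array([ 0.03354796,  0.03176426, -0.02675828]), 'gripper_width': 0.9987052228172975}
scene {'vfov': 44.34364238264237, 'cx': 321.9306257978419, 'cy': 230.80924622184114, 'position': array([1226.47952122, -370.09338284, 1508.51694723]), 'attitude': array([0.81733113, 0.20835259, 0.12456588, 0.52253456])}
scene plunger_knob 0.41 [ 277.  249. 1583.] [ 547.4 -163.1   87.7]
scene front_center 0.78 [ 321.  235. 1634.] [547.2 -32.1  61.5]
scene ram 0.69 [ 336.  249. 1663.] [583.7  -4.6  17.2]
side {'vfov': 45.0496804002457, 'cx': 324.69003909045443, 'cy': 242.1756272079991, 'position': array([-624.30981988,  152.51767669, 1424.92947134]), 'attitude': array([-0.60981411, -0.22201238,  0.26340897,  0.71375974])}
side plunger_knob 0.63 [ 362.  229. 1792.] [ 531.1 -155.5   84.5]
side front_center 0.64 [ 318.  237. 1813.] [549.4 -20.3  53.1]
side front_center 0.35 [ 294.  238. 1807.] [553.9  54.5  54.6]
side back_center 0.69 [ 291.  239. 1799.] [548.   65.7  59. ]
wrist {'vfov': 65.70646984690485, 'cx': 317.43262387629534, 'cy': 236.01619714376832, 'position': array([ 236.80868656, -609.14056303,  385.16202145]), 'attitude': array([ 0.7898679 , -0.09589516,  0.07376637, -0.60122487])}
```

```bash
python3 - <<'E'
import cv2,numpy as np
a=cv2.imread("pics/scene0.png")[120:380,150:500];b=cv2.imread("pics/side0.png")[120:380,150:500]
cv2.imwrite("pics/c1.png",np.vstack([cv2.resize(a,(790,588))])) 
cv2.imwrite("pics/c2.png",cv2.resize(b,(790,588)))
E
```

```text
(no output)
```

View pics/c1.png

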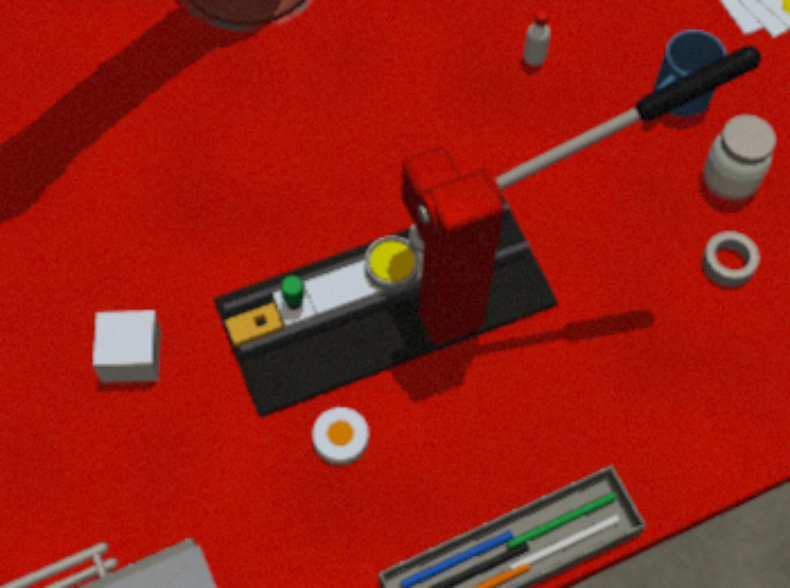

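View pics/c2.png

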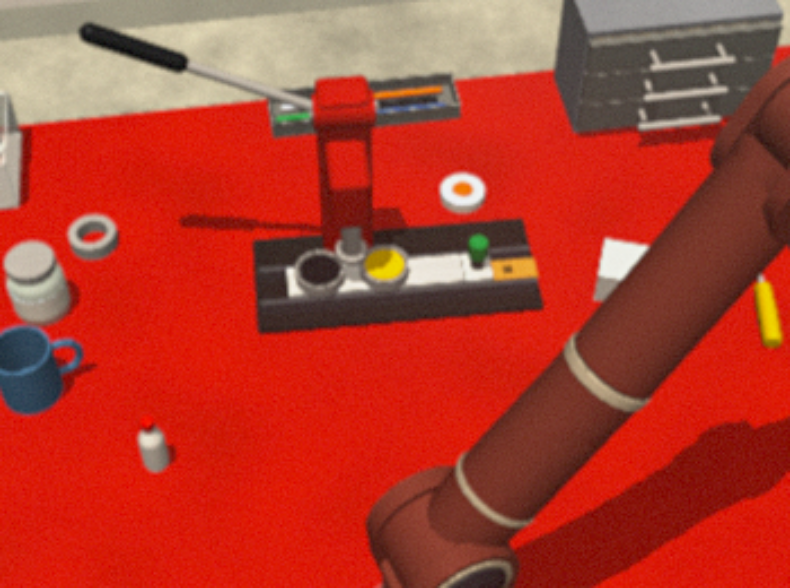

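The yellow front sits on the plunger side of the ram (crop 1: knob at 292,290, yellow at 390,260; crop 2: black cup at the far side of the ram). So the slide must go toward press +y, to the left hole. Next I'll measure the press pose precisely.

```bash
cat >> h.py <<'E'
def ray2z(m,u,v,z,fish=False):
    a=px2w(m,u,v,1.0,fish); o=np.array(m["position"]); t=(z-o[2])/(a[2]-o[2]); return o+t*(a-o)
E
python3 - <<'E'
from h import *
for c in ["scene","side"]:
    m=camera_model(c); img=cv2.imread(f"pics/{c}0.png"); hsv=cv2.cvtColor(img,cv2.COLOR_BGR2HSV)
    for n,lo,hi,z in [("green",(40,100,40),(80,255,255),75),("yellow",(22,120,90),(36,255,255),59)]:
        k=cv2.inRange(hsv,lo,hi); nn,l,s,ce=cv2.connectedComponentsWithStats(k)
        for i in range(1,nn):
            if s[i,4]>25 and 240<ce[i,0]<380 and 200<ce[i,1]<280: 
                x,y,w,h=s[i,:4]; 
                print(c,n,s[i],ce[i].round(1),np.round(ray2z(m,*ce[i],z),1),np.round(ray2z(m,x+w/2-.5,y+h/2-.5,z),1))
    # yellow/black discs from nets
    camera(c)
    for l in ["plunger_knob","front_center","back_center"]:
        for r in silhouettes(c,l)[:2]:
            ys,xs=np.nonzero(r["pixels"]); print(c,l,round(r["p"],2),r["pixels"].sum(),[xs.min(),xs.max(),ys.min(),ys.max()],np.round(ray2z(m,xs.mean(),ys.mean(),75 if "kn" in l else 59),1))
E
```

```text
scene green [274 242  10  13 107] [279.  247.5] [ 539.9 -155.9   75. ] [ 540.6 -157.7   75. ]
scene yellow [314 226  20  18 290] [323.4 234.8] [547.2 -25.8  59. ] [546.5 -25.3  59. ]
scene plunger_knob 0.7 111 [np.int64(274), np.int64(283), np.int64(242), np.int64(254)] [ 540.1 -157.2   75. ]
scene front_center 0.68 298 [np.int64(313), np.int64(333), np.int64(226), np.int64(244)] [547.6 -27.3  59. ]
scene front_center 0.4 1059 [np.int64(270), np.int64(336), np.int64(224), np.int64(264)] [ 553.3 -100.9   59. ]
side green [357 223  10  13  93] [361.4 228.5] [ 543.  -155.9   75. ] [ 540.8 -155.8   75. ]
side yellow [312 230  17  14 184] [320.1 236.6] [543.3 -25.5  59. ] [543.9 -25.2  59. ]
side plunger_knob 0.41 89 [np.int64(357), np.int64(365), np.int64(225), np.int64(235)] [ 537.1 -153.7   75. ]
side front_center 0.77 163 [np.int64(312), np.int64(327), np.int64(231), np.int64(243)] [543.1 -23.4  59. ]
side back_center 0.57 208 [np.int64(282), np.int64(300), np.int64(232), np.int64(246)] [547.1  65.4  59. ]
```

jog_arm --hand '[0.093, 0.08, 0.07, 0.06, 0.06, 0.06, 0.06, 0.06, 0.06, 0.06]' --delta_pos '[[0.012, -0.009, 0], [0.036, -0.0267, 0], [0.064, -0.0475, 0], [0.094, -0.07, 0], [0.124, -0.092, 0], [0.154, -0.114, 0], [0.184, -0.1365, 0], [0.214, -0.159, 0], [0.244, -0.181, 0], [0.274, -0.203, 0]]' --rotation '[[0, 0, -2], [0, 0, -6], [0, 0, -10], [0, 0, -15], [0, 0, -20], [0, 0, -25], [0, 0, -30], [0, 0, -35], [0, 0, -40], [0, 0, -45]]'

```text
clock: 1.98
tool_pos: [384.1, -356.4, 236.0]
ee_rot: [0.0, 0.863, 0.505, 0.0]
force: [1.2, 0.1, -0.5]
gripper_width: 0.643
```

```bash
cat >> h.py <<'E'
def plan(target,yaw_x):
    s=state(); M=rot(s["ee_rot"]); d=M.T@(np.array(target)-s["tool_pos"])
    T=np.column_stack([[np.cos(yaw_x),np.sin(yaw_x),0],[np.sin(yaw_x),-np.cos(yaw_x),0],[0,0,-1]])
    print("t",s["clock"],"tcp",s["tool_pos"].round(1),"force",s["force"].round(1),"w",round(s["gripper_width"]*93,1),"q",s["q"].round(2)); print("delta mm",d.round(1),"rotvec deg",np.degrees(R.from_matrix(M.T@T).as_rotvec()).round(2))
E
python3 -c "
from h import *
plan([540.5,-156.5,235],np.radians(87.7))"
```

```text
t 1.9833 tcp [ 384.1 -356.4  236. ] force [ 1.2  0.1 -0.5] w 59.8 q [ 0.89  0.43 -0.26  1.78  0.13  0.95  0.06]
delta mm [250.8  38.5   1. ] rotvec deg [  0.04   0.03 -27.01]
```

jog_arm --hand '[0.06, 0.06, 0.06, 0.06, 0.06, 0.06, 0.06, 0.06, 0.06, 0.06]' --delta_pos '[[0.03, 0.0046, 0], [0.06, 0.0092, 0.005], [0.09, 0.014, 0.015], [0.12, 0.0184, 0.025], [0.15, 0.023, 0.035], [0.18, 0.0276, 0.045], [0.21, 0.0322, 0.05], [0.235, 0.036, 0.055], [0.2508, 0.0385, 0.055], [0.2508, 0.0385, 0.055]]' --rotation '[[0, 0, -4], [0, 0, -8], [0, 0, -12], [0, 0, -16], [0, 0, -20], [0, 0, -24], [0, 0, -26], [0, 0, -27], [0, 0, -27], [0, 0, -27]]'

```text
clock: 2.82
tool_pos: [542.8, -153.8, 180.7]
ee_rot: [-0.0, 0.72, 0.694, 0.002]
force: [0.4, 0.4, -0.1]
gripper_width: 0.647
```

```bash
python3 - <<'E'
from h import *
plan([540.5,-156.5,180],np.radians(87.7))
m=camera_model("wrist"); img,d=camera("wrist"); img=img[:,:,::-1].copy(); cv2.imwrite("pics/w1.png",img); np.save("pics/w1d.npy",d)
print(m["position"])
hsv=cv2.cvtColor(img,cv2.COLOR_BGR2HSV)
for n,lo,hi,z in [("green",(40,100,40),(80,255,255),75),("yellow",(22,120,90),(36,255,255),59)]:
    k=cv2.inRange(hsv,lo,hi); nn,l,s,ce=cv2.connectedComponentsWithStats(k)
    for i in range(1,nn):
        if s[i,4]>100:
            u,v=ce[i]; dd=d[int(v),int(u)]; print(n,s[i],ce[i].round(1),dd,px2w(m,u,v,dd,True).round(1),ray2z(m,u,v,z,True).round(1))
E
```

```text
t 2.8167 tcp [ 542.8 -153.8  180.7] force [ 0.4  0.4 -0.1] w 60.2 q [ 0.48  0.57 -0.38  1.74  0.26  0.88 -0.05]
delta mm [-2.8 -2.2  0.7] rotvec deg [ 0.12 -0.19  0.16]
[544.81034894 -88.51457709 330.4617455 ]
green [624   8  16 118 705] [633.6  64. ] 279.50494 [906.9  20.8  13.6] [ 8.367e+02 -4.000e-01  7.500e+01]
green [ 293  222   39   46 1396] [311.9 244.8] 248.4408 [ 539.1 -152.7   90.4] [ 538.7 -156.8   75. ]
yellow [ 276   29   76   71 4214] [313.3  64.2] 246.82169 [544.6 -27.2  61.6] [544.6 -26.6  59. ]
```

View pics/w1.png

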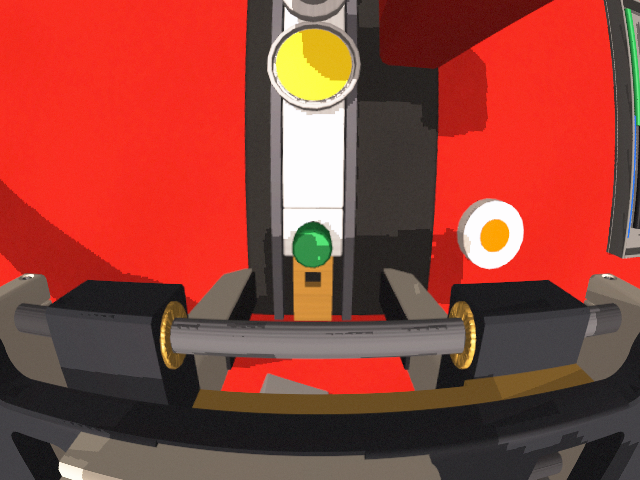

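```bash
python3 - <<'E'
from h import *
m=camera_model("wrist"); d=np.load("pics/w1d.npy"); img=cv2.imread("pics/w1.png")
k=cv2.inRange(cv2.cvtColor(img,cv2.COLOR_BGR2HSV),(40,100,40),(80,255,255))
P=np.array([px2w(m,u,v,d[v,u],True) for v in range(215,275) for u in range(285,340) if k[v,u] and d[v,u]>0])
T=P[P[:,2]>86]; print(len(P),len(T),T.min(0).round(1),T.max(0).round(1),T.mean(0).round(1),np.percentile(P[:,2],[2,50,98]).round(1))
# rails/tongue edges heights across x at y=-156+-8 and slide edge direction
for v in (120,160,200): 
    print([px2w(m,u,v,d[v,u],True).round(0).tolist() for u in (262,277,290,313,335,349,370)])
    w=np.array([px2w(m,u,v,d[v,u],True)[[0,1]] for u in range(255,375) if img[v,u].min()>170]); print(w.min(0).round(1),w.max(0).round(1),w.mean(0).round(1))
E
```

```text
1390 1197 [ 524.2 -171.6   86.1] [ 550.2 -145.3   92.5] [ 537.2 -157.8   90.1] [70.1 90.  91.7]
[[497.0, -66.0, 11.0], [513.0, -68.0, 35.0], [524.0, -69.0, 42.0], [541.0, -70.0, 41.0], [558.0, -71.0, 39.0], [569.0, -71.0, 35.0], [589.0, -69.0, 11.0]]
[517.9 -71. ] [564.3 -68.8] [541.2 -70.1]
[[496.0, -100.0, 12.0], [511.0, -100.0, 34.0], [522.0, -101.0, 40.0], [540.0, -101.0, 40.0], [557.0, -102.0, 40.0], [568.0, -103.0, 34.0], [588.0, -104.0, 12.0]]
[ 516.5 -102.3] [ 563.3 -100.3] [ 539.9 -101.4]
[[494.0, -135.0, 13.0], [509.0, -133.0, 33.0], [520.0, -132.0, 40.0], [539.0, -133.0, 40.0], [556.0, -133.0, 41.0], [567.0, -135.0, 33.0], [587.0, -139.0, 13.0]]
[ 514.7 -134.1] [ 561.5 -131.8] [ 538.1 -132.9]
```

The wrist view shows the knob at (312,245), the yellow disc at (313,64), low rails (about 35 mm), and clear space for the jaws. Wrist depth puts the knob at about (537.5, -157.3).

```bash
python3 -c "
from h import *
plan([537.5,-157.3,75],np.radians(87.2))"
```

```text
t 2.8667 tcp [ 541.3 -156.7  180.7] force [-0.6 -0.6 -0.7] w 60.3 q [ 0.49  0.57 -0.38  1.74  0.26  0.88 -0.04]
delta mm [ -0.8  -3.8 105.7] rotvec deg [ 0.03 -0.05  0.48]
```

```bash
python3 - <<'E'
from h import *
camera("scene");camera("scene")
for i in range(2):
    m=camera_model("wrist"); img,d=camera("wrist"); hsv=cv2.cvtColor(img,cv2.COLOR_RGB2HSV)
    k=cv2.inRange(hsv,(40,100,40),(80,255,255))
    P=np.array([px2w(m,u,v,d[v,u],True) for v in range(205,285) for u in range(275,350) if k[v,u] and d[v,u]>0])
    T=P[P[:,2]>86]; y=cv2.inRange(hsv,(22,120,90),(36,255,255)); M=cv2.moments(y[:180,200:420],True)
    Y=ray2z(m,200+M["m10"]/M["m00"],M["m01"]/M["m00"],59,True)
    print(len(T),T.mean(0).round(1),((T.min(0)+T.max(0))/2).round(1),"yel",Y.round(1))
    plan([538,-156,75],np.radians(87.2))
E
```

```text
1222 [ 538.7 -154.7   90.1] [ 538.8 -155.4   89.3] yel [544.6 -26.6  59. ]
t 3.0167 tcp [ 539.4 -160.7  180.7] force [-0.9  0.3  0.5] w 60.3 q [ 0.49  0.56 -0.38  1.74  0.26  0.88 -0.04]
delta mm [  4.8  -1.5 105.7] rotvec deg [-0.05  0.09  0.1 ]
1217 [ 538.8 -154.7   90.1] [ 538.9 -155.4   89.5] yel [544.6 -26.6  59. ]
t 3.0667 tcp [ 539.4 -160.8  180.8] force [0.3 0.3 0.6] w 60.0 q [ 0.49  0.56 -0.38  1.74  0.26  0.88 -0.04]
delta mm [  4.9  -1.6 105.8] rotvec deg [-0.03  0.09  0.07]
```

jog_arm --hand '[0.06, 0.06, 0.06, 0.06, 0.06, 0.06, 0.06, 0.06]' --delta_pos '[[0.0055, -0.0008, 0.01], [0.0055, -0.0008, 0.03], [0.0055, -0.0008, 0.05], [0.0055, -0.0008, 0.07], [0.0055, -0.0008, 0.088], [0.0055, -0.0008, 0.1], [0.0055, -0.0008, 0.105], [0.0055, -0.0008, 0.105]]' --rotation '[[0, 0, 0], [0, 0, 0], [0, 0, 0], [0, 0, 0], [0, 0, 0], [0, 0, 0], [0, 0, 0], [0, 0, 0]]'

```text
clock: 3.73
tool_pos: [538.6, -154.2, 74.8]
ee_rot: [-0.001, 0.723, 0.691, -0.001]
force: [-0.2, 0.3, -0.4]
gripper_width: 0.644
```

```bash
python3 - <<'E'
from h import *
camera("scene"); camera("scene"); camera("scene")
plan([538.8,-155.3,75],np.radians(87.4))
img,d=camera("wrist"); cv2.imwrite("pics/w2.png",img[:,:,::-1])
E
```

```text
t 3.8833 tcp [ 540.3 -153.7   76.6] force [-0.   0.1 -0.2] w 59.8 q [ 0.44  0.7  -0.31  1.84  0.34  0.65 -0.12]
delta mm [-1.7 -1.5  1.6] rotvec deg [0.1  0.03 0.01]
```

View pics/w2.png

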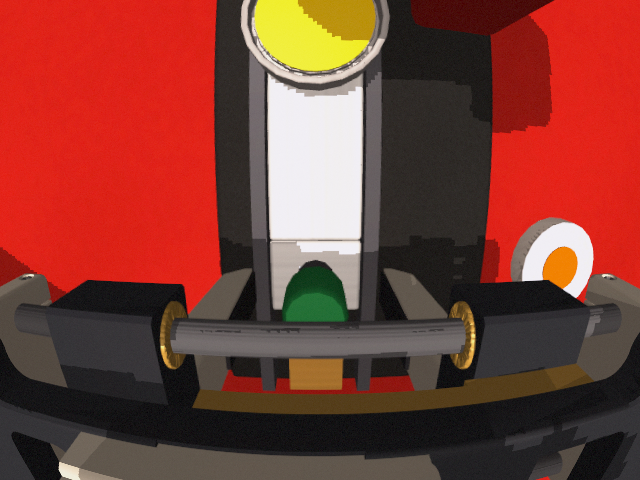

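The knob (316,290) is centred between the fingers (250 and 385). Closing.

jog_arm --hand '[0.045, 0.035, 0.02, 0.02, 0.02, 0.02, 0.02, 0.02, 0.02, 0.02]' --delta_pos '[[-0.0015, -0.0005, 0], [-0.0015, -0.0005, 0], [-0.0015, -0.0005, 0], [-0.0015, -0.0005, 0], [-0.0015, -0.0005, 0], [-0.0015, -0.0005, 0], [-0.0015, -0.0005, 0], [-0.0015, -0.0005, 0], [-0.0015, -0.0005, 0], [-0.0015, -0.0005, 0]]' --rotation '[[0, 0, 0], [0, 0, 0], [0, 0, 0], [0, 0, 0], [0, 0, 0], [0, 0, 0], [0, 0, 0], [0, 0, 0], [0, 0, 0], [0, 0, 0]]' --force 35

```text
clock: 4.77
tool_pos: [539.2, -154.4, 75.8]
ee_rot: [-0.0, 0.723, 0.691, 0.0]
force: [-1.3, -0.4, 1.6]
gripper_width: 0.296
```

jog_arm --hand '[0.02, 0.02, 0.02, 0.02, 0.02, 0.02, 0.02, 0.02, 0.02, 0.02]' --delta_pos '[[0, 0, -0.002], [0, 0, -0.005], [0, 0, -0.008], [0, 0, -0.011], [0, 0, -0.014], [0, 0, -0.017], [0, 0, -0.019], [0, 0, -0.019], [0, 0, -0.019], [0, 0, -0.019]]' --rotation '[[0, 0, 0], [0, 0, 0], [0, 0, 0], [0, 0, 0], [0, 0, 0], [0, 0, 0], [0, 0, 0], [0, 0, 0], [0, 0, 0], [0, 0, 0]]'

```text
clock: 5.6
tool_pos: [539.2, -154.4, 94.6]
ee_rot: [-0.0, 0.723, 0.691, 0.0]
force: [1.8, 0.2, -7.9]
gripper_width: 0.295
```

```bash
python3 - <<'E'
from h import *
plan([538.8+2,-155.3+45,94],np.radians(87.4))
m=camera_model("wrist"); img,d=camera("wrist"); img=img[:,:,::-1].copy(); cv2.imwrite("pics/w3.png",img)
m2=camera_model("side"); s,_=camera("side"); cv2.imwrite("pics/s3.png",cv2.resize(np.hstack([s[180:270,250:400,::-1]]),(800,480)))
hsv=cv2.cvtColor(img,cv2.COLOR_BGR2HSV); y=cv2.inRange(hsv,(22,120,90),(36,255,255)); M=cv2.moments(y[:200,200:420],True); print("yel",ray2z(m,200+M["m10"]/M["m00"],M["m01"]/M["m00"],59,True).round(1))
k=cv2.inRange(cv2.cvtColor(s,cv2.COLOR_RGB2HSV),(40,100,40),(80,255,255)); M=cv2.moments(k[200:260,340:380],True); print("green side px",340+M["m10"]/M["m00"],200+M["m01"]/M["m00"],M["m00"])
E
```

```text
t 5.6 tcp [ 539.2 -154.4   94.6] force [ 1.8  0.2 -7.9] w 27.4 q [ 0.45  0.68 -0.33  1.83  0.32  0.69 -0.11]
delta mm [44.2 -0.3  0.6] rotvec deg [-0.01 -0.01  0.06]
yel [544.4 -31.2  59. ]Traceback (most recent call last):
  File "<stdin>", line 6, in <module>
ZeroDivisionError: float division by zero
```

View pics/w3.png

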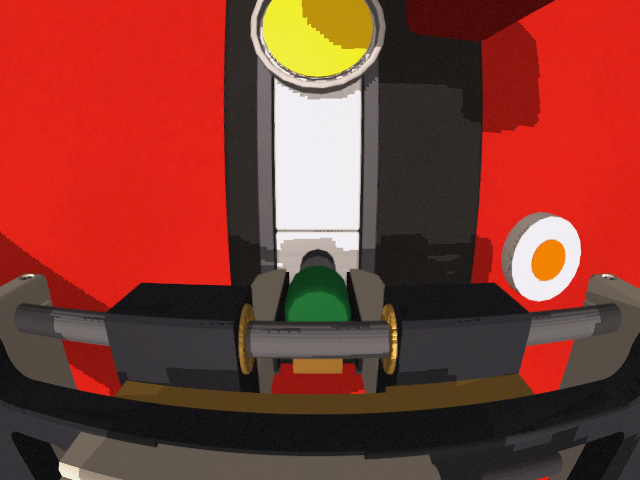

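Lift is about 19 mm and the force of -7.9 N matches the spring. The image shows the knob held (318,290) and raised. Sliding 45 mm along tool +x.

jog_arm --hand '[0.02, 0.02, 0.02, 0.02, 0.02, 0.02, 0.02, 0.02, 0.02, 0.02]' --delta_pos '[[0.003, 0, 0], [0.009, 0, 0], [0.016, 0, 0], [0.023, 0, 0], [0.03, 0, 0], [0.037, 0, 0], [0.042, 0, 0], [0.045, 0, 0], [0.045, 0, 0], [0.045, 0, 0]]' --rotation '[[0, 0, 0], [0, 0, 0], [0, 0, 0], [0, 0, 0], [0, 0, 0], [0, 0, 0], [0, 0, 0], [0, 0, 0], [0, 0, 0], [0, 0, 0]]'

```text
clock: 6.53
tool_pos: [541.3, -107.9, 94.7]
ee_rot: [-0.001, 0.722, 0.692, 0.001]
force: [2.0, 2.4, -7.1]
gripper_width: 0.294
```

```bash
python3 - <<'E'
from h import *
plan([541.2,-109.4,94.6],np.radians(87.4))
img,d=camera("wrist"); cv2.imwrite("pics/w4.png",img[:,:,::-1])
plan([541.2,-109.4,94.6],np.radians(87.4))
E
```

```text
t 6.5333 tcp [ 541.3 -107.9   94.7] force [ 2.   2.4 -7.1] w 27.3 q [ 0.37  0.66 -0.32  1.85  0.32  0.67 -0.19]
delta mm [-1.5  0.   0.1] rotvec deg [-0.01 -0.11  0.12]
t 6.5833 tcp [ 541.3 -108.2   94.7] force [ 0.9  1.9 -7.9] w 27.1 q [ 0.37  0.66 -0.32  1.85  0.32  0.67 -0.19]
delta mm [-1.2 -0.   0.1] rotvec deg [-0.01 -0.1   0.11]
```

View pics/w4.png

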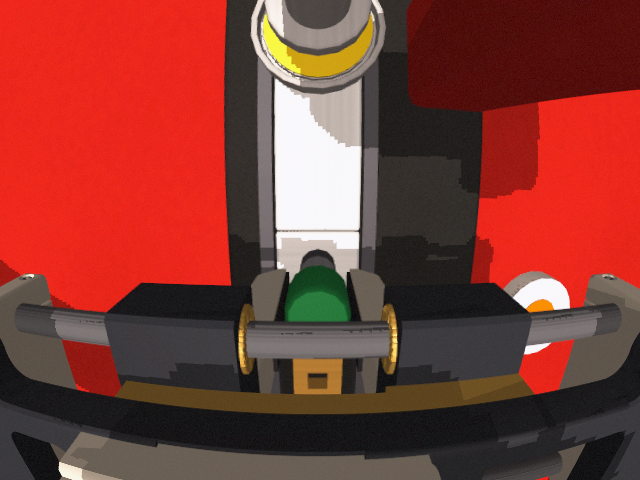

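The yellow cup is now under the ram (wrist view, 318,40) and the slide moved about 46 mm. Lowering the pin with a 1 mm back-correction.

jog_arm --hand '[0.02, 0.02, 0.02, 0.02, 0.02, 0.02, 0.02, 0.02, 0.02, 0.02]' --delta_pos '[[-0.001, 0, 0.001], [-0.001, 0, 0.003], [-0.001, 0, 0.006], [-0.001, 0, 0.009], [-0.001, 0, 0.012], [-0.001, 0, 0.015], [-0.001, 0, 0.018], [-0.001, 0, 0.02], [-0.001, 0, 0.02], [-0.001, 0, 0.02]]' --rotation '[[0, 0, 0], [0, 0, 0], [0, 0, 0], [0, 0, 0], [0, 0, 0], [0, 0, 0], [0, 0, 0], [0, 0, 0], [0, 0, 0], [0, 0, 0]]'

```text
clock: 7.42
tool_pos: [541.2, -110.6, 75.7]
ee_rot: [0.0, 0.723, 0.691, -0.0]
force: [-1.2, 1.6, 4.2]
gripper_width: 0.293
```

```bash
python3 - <<'E'
from h import *
plan([541.2,-109.4,75.8],np.radians(87.4))
m=camera_model("wrist"); img,d=camera("wrist"); cv2.imwrite("pics/w5.png",img[:,:,::-1])
m=camera_model("side"); s,ds=camera("side"); cv2.imwrite("pics/s5.png",cv2.resize(s[180:270,250:400,::-1],(800,480)))
for l in ["front_center","back_center"]:
    for r in silhouettes("side",l)[:1]:
        ys,xs=np.nonzero(r["pixels"]); print(l,r["p"],len(xs),ray2z(m,xs.mean(),ys.mean(),59).round(1))
plan([541.2,-109.4,75.8],np.radians(87.4))
E
```

```text
t 7.4167 tcp [ 541.2 -110.6   75.7] force [-1.2  1.6  4.2] w 27.3 q [ 0.36  0.69 -0.31  1.87  0.33  0.63 -0.2 ]
delta mm [ 1.2 -0.1 -0.1] rotvec deg [0.01 0.03 0.06]
front_center 0.5 1106 [438.1 455.6  59. ]
back_center 0.49 227 [547.7 109.3  59. ]
t 7.6167 tcp [ 541.2 -110.6   75.7] force [-1.8  1.8  5.5] w 27.3 q [ 0.36  0.69 -0.31  1.87  0.33  0.63 -0.2 ]
delta mm [ 1.2 -0.1 -0.1] rotvec deg [0.02 0.03 0.05]
```

View pics/w5.png

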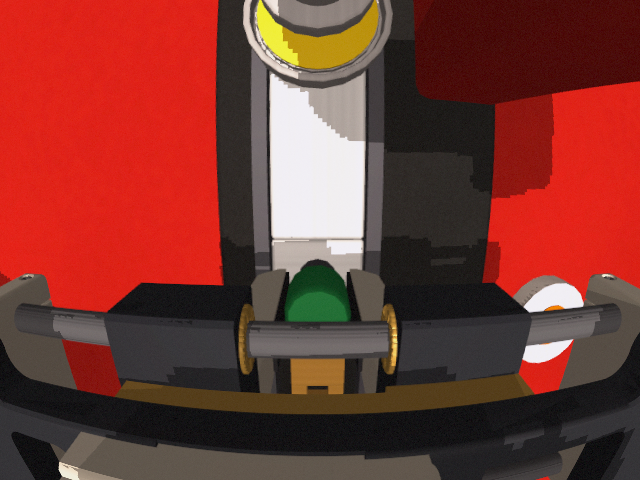

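View pics/s5.png

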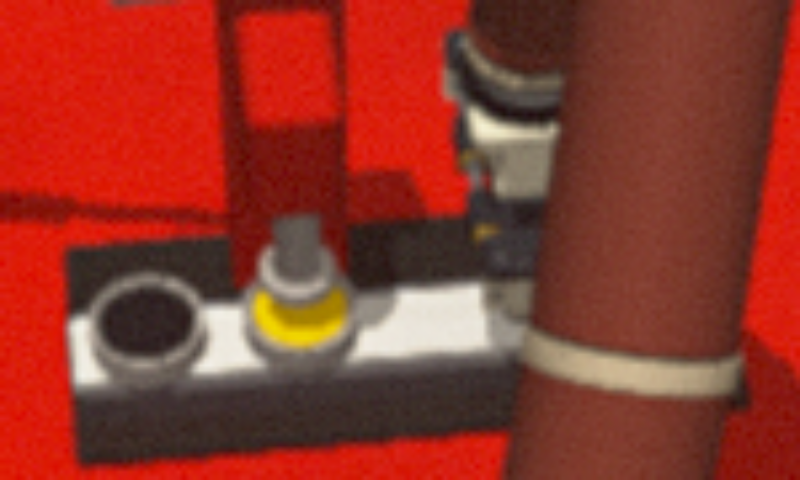

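Forces and height agree with the pin being home: TCP z is 75.7 against 75.8 at the start, and the push is now upward. Travel is about 43.9 mm, so I'll nudge +1 mm to centre it and let it settle.

jog_arm --hand '[0.02, 0.02, 0.02, 0.02, 0.02, 0.02, 0.02, 0.02]' --delta_pos '[[0.0005, 0, 0], [0.001, 0, 0], [0.001, 0, 0], [0.001, 0, 0], [0.001, 0, 0], [0.001, 0, 0], [0.001, 0, 0], [0.001, 0, 0]]' --rotation '[[0, 0, 0], [0, 0, 0], [0, 0, 0], [0, 0, 0], [0, 0, 0], [0, 0, 0], [0, 0, 0], [0, 0, 0]]'

```text
clock: 8.28
tool_pos: [541.2, -110.5, 75.7]
ee_rot: [0.001, 0.723, 0.691, -0.0]
force: [-2.2, 0.4, 6.9]
gripper_width: 0.289
```

```bash
python3 - <<'E'
from h import *
plan([541.2,-109.4,75.8],np.radians(87.4))
m=camera_model("wrist"); img,d=camera("wrist")
k=cv2.inRange(cv2.cvtColor(img,cv2.COLOR_RGB2HSV),(40,100,40),(80,255,255))
P=np.array([px2w(m,u,v,d[v,u],True) for v in range(240,325) for u in range(280,355) if k[v,u] and d[v,u]>0]); print("knob z pct",np.percentile(P[:,2],[50,90,98]).round(1))
m=camera_model("side"); s,ds=camera("side")
for r in silhouettes("side","back_center")[:1]:
    ys,xs=np.nonzero(r["pixels"]); print("back",ray2z(m,xs.mean(),ys.mean(),59).round(1),np.median(ds[ys,xs]))
plan([541.2,-109.4,75.8],np.radians(87.4))
E
```

```text
t 8.2833 tcp [ 541.2 -110.5   75.7] force [-2.2  0.4  6.9] w 26.9 q [ 0.36  0.69 -0.31  1.87  0.33  0.63 -0.2 ]
delta mm [ 1.1 -0.1 -0.1] rotvec deg [0.02 0.1  0.02]
knob z pct [89.4 90.9 91.3]
back [ 474.2 -347.4   59. ] 1816.5145
t 8.4333 tcp [ 541.2 -110.5   75.7] force [-1.9 -0.2  6.5] w 27.1 q [ 0.36  0.69 -0.31  1.87  0.33  0.63 -0.2 ]
delta mm [ 1.1 -0.1 -0.1] rotvec deg [0.02 0.1  0.02]
```

```bash
python3 -c "
from h import *
print(job_done()); s=state(); print(s['clock'],s['tool_pos'],s['force'],s['gripper_width'])"
```

```text
the job is handed in; nothing more can be done
None
the job is handed in; nothing more can be done
```

I gripped the green knob, lifted the pin about 19 mm, and moved the slide about 44 mm along press +y to the left hole. I then lowered the pin and handed the job in with the knob still gripped at 35 N.

What the last checks showed:
- **Pin home:** the knob top read about 90–91 mm, its height with the pin home. The tool was back at its gripping height (75.7 mm against 75.8 mm), with about 6.5 N pushing up on it.
- **Grip:** the opening was 27 mm on the 28 mm knob, so it was still held.
- **Slide position:** sideways force was near zero. The tool travelled 43.9 mm, and the black disc also measured 43.9 mm in the side view.
- **Cups:** before the final nudge, the side picture showed the yellow cup under the ram and both discs in their cups.

Checks that failed or disagreed:
- **Nudge:** the final +1 mm centring move shifted the tool only about 0.1 mm, so the slide sits about 1 mm short of the nominal 45 mm.
- **Vision misses:** the last side-camera search for the black disc, and the one before it for the yellow front, landed on the wrong things. I ignored both.
- **Yellow front:** the ram hid part of the yellow disc, so its exact distance from the ram's axis was not measured directly.

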